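Free the ring-clamp carriage and run it up to the bench pin

ROBOT

A 7-joint arm with a two-finger parallel gripper is mounted at the origin on the work surface. World frame = base frame: x ahead of the robot, y to its left, z up, the work surface at z = 0. Lengths are in m, angles in degrees, forces in N, time in s.
With the tool pointing down it reaches from about 0.425 to 0.875 m from the base axis. Payload 4.7 kg.
Tool frame: the origin (TCP) lies on the centre line of the jaws, within the pads' length; the fingertips stand 17 mm ahead of it and the grasp point (between the pads) lies 2 mm behind it; z points along the fingers, y is the line along which they close (so a half turn about z gives the same grasp; the last joint's range is limited). The gripper opens to 87 mm and grips with 3 to 60 N. Pads are 19 mm wide; open, the fingers measure 117 mm over their backs; the gripper's body (75 mm by 190 mm) begins 51 mm behind the grasp point.
Start: joints at [69.907, 18.392, -4.016, 83.108, 1.295, 78.541, -3.26], TCP at [0.232, -0.607, 0.24] pointing down, gripper open.
Joint ranges: [-163.93, 163.93], [-17.29, 119.83], [-79.2, 71.16], [3.27, 140.29], [-89.18, 269.18], [5.43, 117.66], [-154.24, 154.24]. Speed limits (degrees/s): [147.25, 147.25, 180, 180, 180, 180, 180].

INTERFACE

Orientations are given as [roll, pitch, yaw] about the fixed x, y, z axes, in that order (R = Rz(yaw) Ry(pitch) Rx(roll)).
In Python, from cell import env, read_camera gives the robot as it stands.
- The arm moves only by the shell command python3 -m jog 'ROWS' [FORCE]. ROWS is JSON, a list of rows, each a list of 5 numbers: the opening, from 0 (shut) to 1 (fully open), then the shift along the tool's x, y, z each as a share of 0.02 m, from -1 to 1, then the turn about the tool's z as a share of 45 degrees, from -1 to 1. In form: [[gripper, x, y, z, yaw], ...]. A call has 1 to 12 rows; each row shifts and turns the commanded pose from where the row before left it, along the tool's axes as they then stand; what a row does not reach is not made up. A row lasts 1/12 s, in which the tool goes at most 41.7 mm and 7.16 degrees, less where a joint would pass 70% of its speed; a pose out of reach is approached as far as the arm can. A call with a number of a shift or a turn outside -1 to 1 is refused whole. A call with a gripper value outside its range is refused whole. The fingers move at their own pace and stop on an object; FORCE is the grip in N (left out, the last holds). Time passes only in rows, so rows that do not move let the fingers close. It gives the time, the measured TCP pose, the force, the opening and the grip force at its end, in the units of the state.
- env.get_obs(): the state, without advancing time (a new reading comes with each control period).
- read_camera(name): name is "scene" or "top"; returns a dict with "color" (384x512x3 uint8, red, green, blue), "range_z" (384x512 float32, m along the optical axis (not along the pixel's ray), 0 where there is no reading), "mtx" (3x3 intrinsics, pixels), "world_from_camera" (4x4, takes a point from camera to world coordinates). Camera axes: x right, y down, z forward; pixel columns grow to the right and rows downward; lengths in m; the calibration is good to about 2 mm. A picture is of the moment at which its call begins.
- env.sign_off(): hands the job in; it is judged then, once.
The state is a dict: "time_s": time; "qpos": joint angles; "joint_velocities": joint speeds; "effort": joint torques, N m; "tool_pos": TCP position; "tool_rot": TCP orientation; "force": force on the tool from outside, world axes, zero at the start; "wrist_torque": the same for the moment, N m; "grip_width": finger opening in m; "grasp_force": force on a finger pad.
Only numpy, scipy, OpenCV 4.12 (cv2) and the standard library are available. Lean on these libraries where they do the work, as an engineer would, in place of code of your own. Each camera call takes 0.05 s, during which the arm holds its last target. There are 200 camera calls.

TASK

On the stone-setting fixture, draw the slanting lock pin right out of its bore and hang it upright in the notch of the pin rest, its collar lying flat on the blue shelf behind the two lips, and let go of it. Then slide the freed ring-clamp carriage along its rail fully home against the stop by the wooden bench pin. Leave the dish, hammer, jar and ring mandrel where they are.

Things in the scene. Friction and masses are not known exactly. Their poses are not given: they have to be found in the camera images.
- fixture: Fixed setting fixture: grey base 160 (x) x 240 (y) x 15 mm; origin at the centre of its underside, z up, front to -x. A rail runs in y along its +x side. At y = -60 mm stands a fixed dark lug with a bore leaning 30 degrees, upper end towards -x. At the +y end: a steel stop 90 mm high (y 50 to 62, x 25 to 75 mm) and a wooden bench pin up to 80 mm high (y 62 to 120, x -90 to 75 mm).
- bore_mouth (a point): Upper mouth of the bore in the locked place, at (-42, -60, 85.5) mm in the fixture's frame; does not move with the carriage. The bore, 17 mm wide, runs 57 mm down along (sin 30, 0, -cos 30) of the fixture's frame: 30 mm in the carriage, then 25 mm in the fixed lug; the pin through both locks the carriage. The carriage's face at the mouth is square to the bore, 50 x 50 mm.
- lock_pin: Loose pin, 121 mm long, 0.16 kg. Origin on its axis at the underside of the collar, z towards the grip. Steel shank 14 mm thick down to z = -65 mm; collar 30 mm across, z 0 to 6 mm; flat red grip 12 mm thick along the pin's x, 36 mm wide along y, z 6 to 56 mm. Starts in the bore, collar on the carriage's face, leaning 30 degrees, grip towards the fixture's -x, its y along the fixture's y.
- pin_tip (a point): Lower end of the pin's shank, 65 mm below the collar's underside along the pin.
- pin_handle (a point): Point to grip: on the pin's axis in the red grip, 34 mm above the collar's underside. The broad faces look along the pin's x, so in the bore the fingers close in the plane of the lean, with the tool tilted along the pin.
- carriage (a joint): Travel of the aluminium carriage along the fixture's +y in m: 0 = locked place (start), 0.080 = against the stop. It slides with about 3 N of friction and is blocked while the pin is in. The carriage is 60 mm wide in y, its flat top is 90 mm above the bench, and it carries an upright round wooden ring clamp.
- clamp_grip (a point): Point on the axis of the wooden ring clamp that stands on the carriage (28 mm thick cylinder, from 90 to 145 mm above the bench), 122 mm above the bench; moves with the carriage. At the start at (50, -60, 122) mm in the fixture's frame.
- pin_rest: Fixed rest: dark wooden foot 100 x 84 x 14 mm, steel upright at the back (x 24 to 44 mm), blue shelf 10 mm thick, top 110 mm above the bench, x -27 to 45, y -32 to 32 mm. Origin on the bench straight below the seat. A notch 18 mm wide runs through the shelf along y = 0 from its front edge (-x) back to x = 10 mm.
- rest_seat (a point): Where the centre of the collar's underside belongs: on the notch's centre line at the shelf's top, 110 mm above the bench. On the shelf's front edge, each side of the notch, a lip 6 mm high and 7 mm deep (x -27 to -20 mm of the rest) keeps the collar in.
- dish: White ceramic dish, 100 mm across, 35 mm high, origin at the centre of its underside. Bystander. Dish and pin rest may trade places left and right.
- hammer: Hammer 220 mm long lying beyond the fixture; origin at the centre of its underside. Bystander.
- jar: Small jar 60 mm across, 75 mm high, origin at the centre of its underside. Bystander.
- ring_mandrel: Upright tapered steel ring mandrel on a 70 mm foot, 150 mm high, origin at the centre of its underside. Bystander.
There are look-alikes about, which are no part of the job. What is shaped like the pin_rest but green or turquoise is not meant.

How it is judged:
By the outcome, as a careful person would: the job done as asked, in the order asked, and still so for the second after the job is handed in, with the robot touching nothing.
It also fails if it takes over 51 s, if anything falls off the work surface, if the arm or the gripper's body presses on something with over 40 N, if the wrist force passes 120 N, or if a joint passes its speed limit or range.

## Working session

There is one attempt and no reset: what is moved stays moved. The work goes in short steps, Python scripts to look and compute and a shell command to move; the robot and the scene stay as the last step left them, time stands still between calls to the robot, and variables do not carry over. Pictures are saved under pics/ and viewed, at most 10 in all, crops included, and the job is handed in when it is done.

```bash
ls; mkdir -p pics; python3 - <<'E'
from cell import env, read_camera
import cv2,numpy as np
print(env.get_obs())
for n in ("scene","top"):
    r=read_camera(n); np.savez(f"pics/{n}0.npz",**r)
    print(n,r["mtx"].tolist(),np.round(r["world_from_camera"],3).tolist())
    cv2.imwrite(f"pics/{n}0.png",r["color"][:,:,::-1])
E
```

```text
pics
{'time_s': 0.0, 'qpos': array([69.90636399, 18.43682765, -4.01529816, 83.17560368,  1.29678293,
       78.54118224, -3.26105649]), 'joint_velocities': array([ 0.06158019, -0.00967806,  0.00716059, -0.05775822,  0.09681854,
        0.00135386, -0.01751526]), 'effort': array([-2.88895499e-04, -4.91295254e+01, -4.04369496e-01, -3.12530100e+01,
       -6.40480220e-02,  4.38670255e-02,  2.12813875e-04]), 'tool_pos': array([ 0.23164811, -0.6067551 ,  0.23848062]), 'tool_rot': array([-1.79891730e+02,  7.67368888e-03,  2.09024862e+01]), 'force': array([-0.35985728,  0.02922668, -0.83830265]), 'wrist_torque': array([0.02436728, 0.02224943, 0.04569501]), 'grasp_force': 0.0, 'grip_width': 0.08713462594257367}
scene [[422.65592798171264, 0.0, 258.6358454470161], [0.0, 422.65592798171264, 186.8821431928273], [0.0, 0.0, 1.0]] [[0.811, 0.483, -0.33, 0.909], [0.585, -0.658, 0.475, -0.511], [0.012, -0.578, -0.816, 0.997], [0.0, 0.0, 0.0, 1.0]]
top [[366.74504590922436, 0.0, 258.4590721342425], [0.0, 366.74504590922436, 194.0408951828726], [0.0, 0.0, 1.0]] [[-0.01, -0.997, 0.082, 0.468], [-0.999, 0.007, -0.032, 0.03], [0.032, -0.083, -0.996, 0.979], [0.0, 0.0, 0.0, 1.0]]
```

View pics/scene0.png

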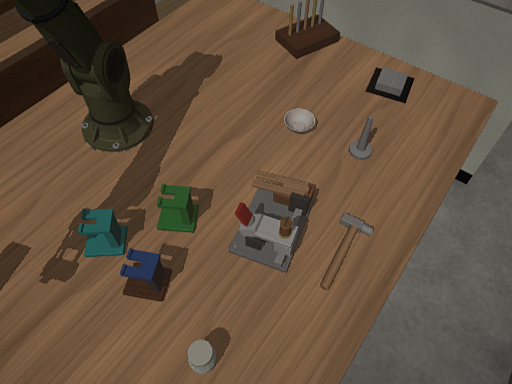

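View pics/top0.png

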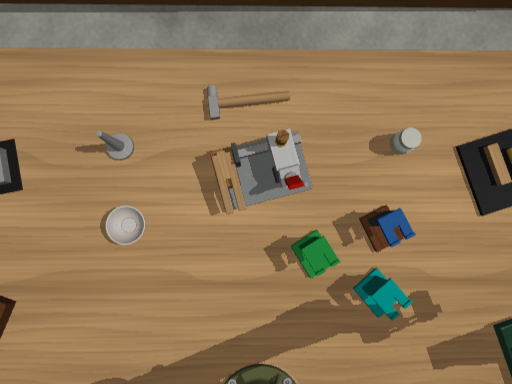

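The scene view shows the fixture around (275,225), with the red grip at (244,213), and the blue rest at (147,268). The top view shows the fixture at (263,170), the red grip at (294,182) and the blue shelf at (397,228). Next I'll enlarge these areas.

```bash
python3 - <<'E'
import cv2,numpy as np
s=cv2.imread("pics/scene0.png");t=cv2.imread("pics/top0.png")
def c(im,x0,y0,w,h,k):
    return cv2.resize(im[y0:y0+h,x0:x0+w],None,fx=k,fy=k,interpolation=cv2.INTER_CUBIC)
a=np.hstack([c(t,205,120,115,100,6.9)[:, :793]]);cv2.imwrite("pics/c1.png",c(t,205,120,114,85,7))
cv2.imwrite("pics/c2.png",c(s,225,165,100,75*1+10,7))
b=np.hstack([c(t,355,195,65,60,6),c(s,115,240,65,60,6)]);cv2.imwrite("pics/c3.png",b)
E
```

```text
(no output)
```

View pics/c1.png

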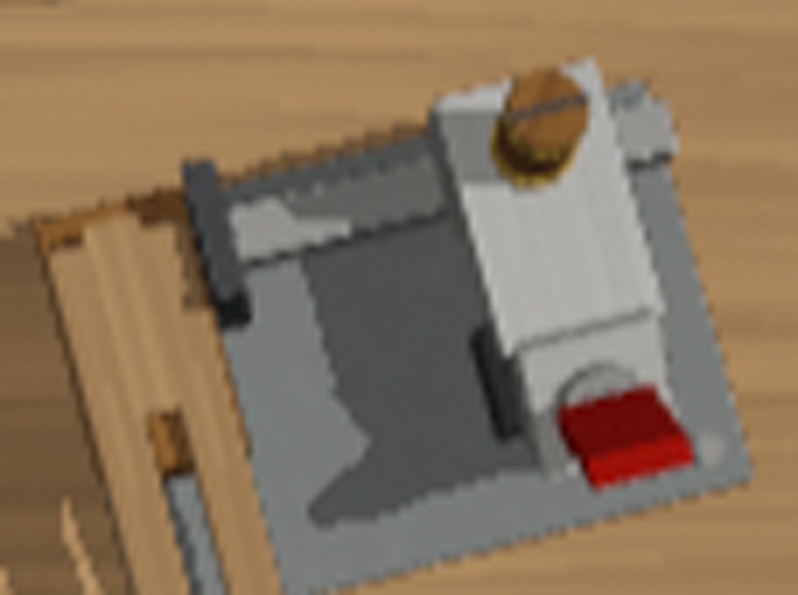

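View pics/c2.png

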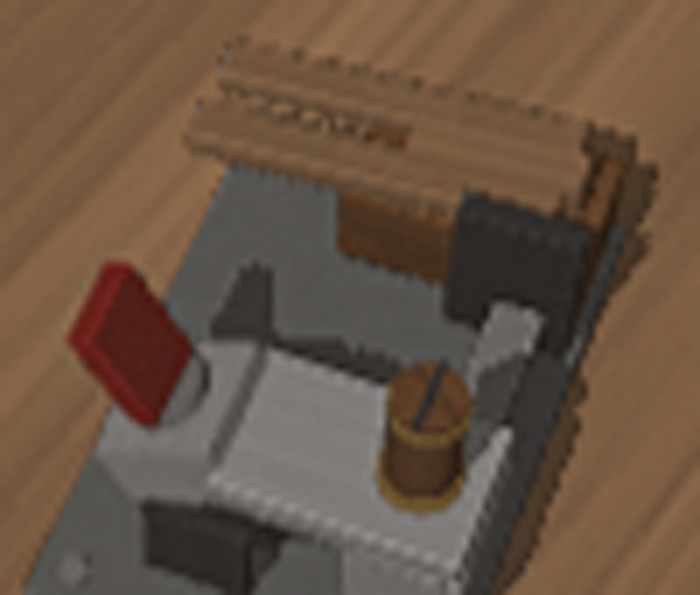

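View pics/c3.png

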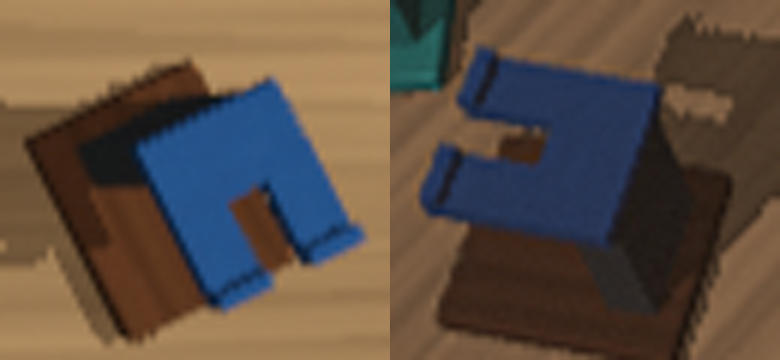

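The top crop shows the grip end cap at about (582,457)–(694,460), the clamp top at (546,108), the stop at (185,163) and the base corner at (750,482). The scene crop shows the cap at (70,340)–(128,265) and the clamp top at (430,398). The rest's shelf corners and lips are clear in both views. I'll fit the poses from these.

```bash
cat > fit.py <<'E'
import numpy as np
from scipy.optimize import least_squares
C={n:np.load(f"pics/{n}0.npz") for n in("scene","top")}
def proj(n,P):
    T=np.linalg.inv(C[n]["world_from_camera"]);q=P@T[:3,:3].T+T[:3,3]
    u=q@C[n]["mtx"].T;return u[:,:2]/u[:,2:]
def tri(a,b):
    Q=[]
    f=lambda p:np.r_[proj("top",p[None])[0]-a,proj("scene",p[None])[0]-b]
    r=least_squares(f,[.5,0,.1]);return r.x,np.abs(r.fun).max()
def fit(obs,name):
    def f(v):
        c,s=np.cos(v[3]),np.sin(v[3]);R=np.array([[c,-s,0],[s,c,0],[0,0,1]]);o=[]
        for n,off,k,pts in obs:
            P=np.array([p[0] for p in pts])/1e3@R.T+v[:3]
            px=(np.array([p[1] for p in pts])+.5)/k-.5+off
            o.append((proj(n,P)-px).ravel())
        return np.concatenate(o)
    r=least_squares(f,[.5,-.1,0,.4],loss="soft_l1")
    print(name,"pos mm",(r.x[:3]*1e3).round(1),"yaw",np.degrees(r.x[3]).round(2));print(f(r.x).reshape(-1,2).round(1).tolist());return r.x
e=np.array
pin=lambda x,y,z:[-42+.866*x-.5*z,-60+y,85.5+.5*x+.866*z]
rest=[("top",e([355,195]),6,[([45,32,110],(137,147)),([45,-32,110],(272,80)),([-27,32,110],(222,310)),([-27,-32,116],(365,236)),([10,9,110],(232,207)),([10,-9,110],(265,185))]),
("scene",e([115-65,240]),6,[([45,32,110],(660,88)),([45,-32,110],(608,243)),([-27,32,116],(484,47)),([-27,9,116],(459,103)),([-27,-9,116],(441,145)),([-27,-32,116],(421,208))])]
fx=[("top",e([205,120]),7,[([-80,-120,15],(750,482)),([50,-60,145],(546,108)),([75,62,90],(185,163)),(pin(6,18,56),(582,457)),(pin(6,-18,56),(690,437)),(pin(-6,18,56),(600,488)),(pin(-6,-18,56),(694,460))]),
("scene",e([225,165]),7,[([50,-60,145],(430,398)),(pin(-6,18,56),(108,265)),(pin(-6,-18,56),(70,340)),(pin(6,18,56),(128,265)),(pin(6,-18,56),(87,350))])]
r=fit(rest,"rest");
f=fit(fx,"fix")
px=lambda o,off,k:(e(o)+.5)/k-.5+e(off)
print("clamp top tri",tri(px((546,108),(205,120),7),px((430,398),(225,165),7)))
print("rest back corner tri",tri(px((272,80),(355,195),6),px((608,243),(50,240),6)))
c,s=np.cos(f[3]),np.sin(f[3]);R=e([[c,-s,0],[s,c,0],[0,0,1]])
W=lambda p:(e(p)/1e3@R.T+f[:3]).round(4)
print("handle",W(pin(0,0,34)),"mouth",W([-42,-60,85.5]),"clamp",W([50,-60,122]),"axis",R@e([-.5,0,.866]))
E
python3 fit.py
```

```text
rest pos mm [ 449.9 -331.2   -3.4] yaw 25.86
[[-0.1, 0.4], [0.6, -0.2], [-0.3, 0.3], [0.3, 0.7], [-0.8, -0.7], [0.3, -0.4], [0.4, -0.0], [0.3, -0.2], [-0.7, 0.6], [-0.0, 0.2], [0.2, 0.3], [-0.1, -0.8]]
fix pos mm [610.3 -10.1  -3.7] yaw 14.18
[[1.1, -0.2], [0.7, 0.5], [-0.1, 0.3], [0.6, 0.3], [0.0, -0.7], [-1.1, 0.5], [0.2, 0.6], [0.2, 0.3], [0.2, -0.2], [-0.2, 0.7], [1.2, -0.2], [1.3, -0.7]]
clamp top tri (array([ 0.67363732, -0.05503385,  0.14157903]), np.float64(0.49677889645573714))
rest back corner tri (array([ 0.50348788, -0.34027882,  0.10415129]), np.float64(0.23626358530216862))
handle [ 0.5678 -0.0827  0.1113] mouth [ 0.5843 -0.0786  0.0818] clamp [ 0.6735 -0.0561  0.1183] axis [-0.48477593 -0.12244304  0.866     ]
```

```bash
cat >> fit.py <<'E'
print("--- z=0 fits")
_ls=least_squares
def fit0(obs,only=None):
    def f(v):
        c,s=np.cos(v[2]),np.sin(v[2]);R=np.array([[c,-s,0],[s,c,0],[0,0,1]]);o=[]
        for n,off,k,pts in obs:
            if only and n!=only: continue
            P=np.array([p[0] for p in pts])/1e3@R.T+e([v[0],v[1],0])
            o.append((proj(n,P)-((np.array([p[1] for p in pts])+.5)/k-.5+off)).ravel())
        return np.concatenate(o)
    r=_ls(f,[.5,-.1,.4],loss="soft_l1");return (r.x[:2]*1e3).round(1),np.degrees(r.x[2]).round(2)
for nm,o in(("rest",rest),("fix",fx)):
    for only in(None,"top","scene"): print(nm,only,fit0(o,only))
for n,pt in(("top",[(150,350),(330,100),(396,218),(283,150)]),("scene",[(100,340),(220,300),(150,264),(260,225)])):
    D=C[n]
    for u,v in pt:
        z=np.median(D["range_z"][v-1:v+2,u-1:u+2]);p=np.linalg.inv(D["mtx"])@[u,v,1]*z
        print(n,(u,v),(D["world_from_camera"]@np.r_[p,1])[:3].round(4))
E
python3 fit.py | sed -n '/---/,$p'
```

```text
--- z=0 fits
rest None (array([ 450.7, -330.9]), np.float64(26.04))
rest top (array([ 450.1, -329.8]), np.float64(26.58))
rest scene (array([ 451.6, -331.8]), np.float64(25.34))
fix None (array([610.3, -10.5]), np.float64(14.26))
fix top (array([610.4,  -9.2]), np.float64(14.09))
fix scene (array([610.1, -12.6]), np.float64(14.69))
top (150, 350) [0.1494 0.2807 0.0013]
top (330, 100) [ 8.071e-01 -2.010e-01  8.000e-04]
top (396, 218) [ 0.4796 -0.3268  0.1102]
top (283, 150) [ 0.6498 -0.06    0.0897]
scene (100, 340) [ 0.4644 -0.4945  0.0007]
scene (220, 300) [ 6.269e-01 -2.594e-01  3.000e-04]
scene (150, 264) [ 0.4765 -0.3147  0.1094]
scene (260, 225) [ 0.6119 -0.0744  0.089 ]
```

```bash
python3 -m jog '[[1,0,0,0,0.15],[1,1,-1,0,0],[1,1,-1,0,0],[1,1,-1,0,0],[1,1,-1,0,0],[1,1,-1,0,0],[1,1,-1,0,0],[1,1,-1,0,0],[1,1,-1,0,0],[1,1,-1,0,0],[1,1,-1,0,0],[1,1,-1,0,0]]' 40
```

```text
time_s: 1.1
tool_pos: [0.3917, -0.3387, 0.2392]
tool_rot: [-180.0, 0.0, 14.1]
force: [-0.2, -0.4, -0.2]
grip_width: 0.0871
grasp_force: 0.0
```

```bash
python3 -m jog '[[1,1,-0.93,0,0],[1,1,-0.93,0,0],[1,1,-0.93,0,0],[1,1,-0.93,0,0],[1,1,-0.93,0,0],[1,1,-0.93,0,0],[1,1,-0.93,0,0],[1,1,-0.93,0,0],[1,1,-0.93,0,0],[1,1,-0.93,0,0],[1,1,-0.93,0,0],[1,0.67,0,0,0]]'
python3 -m jog '[[1,0,0,1,0],[1,0,0,1,0],[1,0,0,1,0],[1,0,0,0,0]]'
python3 - <<'E'
from cell import read_camera
import cv2,numpy as np
t=read_camera("top")["color"];s=read_camera("scene")["color"]
k=lambda im,x,y:cv2.resize(im[y:y+80,x:x+80,::-1],None,fx=5,fy=5,interpolation=cv2.INTER_CUBIC)
cv2.imwrite("pics/a1.png",np.hstack([k(t,255,130),k(s,210,165)]))
E
```

```text
time_s: 2.1
tool_pos: [0.5684, -0.0786, 0.2395]
tool_rot: [-179.8, -0.0, 14.5]
force: [0.1, 0.7, 0.1]
grip_width: 0.0872
grasp_force: 0.0
time_s: 2.43
tool_pos: [0.5647, -0.0844, 0.1749]
tool_rot: [-179.8, 0.4, 14.2]
force: [-0.9, -0.1, -0.4]
grip_width: 0.0869
grasp_force: 0.0
```

View pics/a1.png

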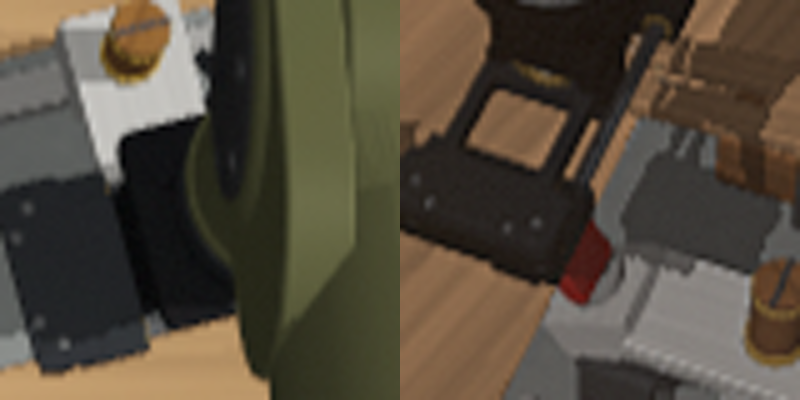

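The top crop shows the open jaws over the fixture at (130,270), with the arm hiding the pin. In the scene crop the jaws are left of and above the red grip at (590,255), not yet around it. Next I'll check the settled pose.

```bash
python3 -m jog '[[1,0,0,0.5,0],[1,0,0,0.5,0],[1,0,0,0,0],[1,0,0,0,0]]'
```

```text
time_s: 2.87
tool_pos: [0.5673, -0.0847, 0.1591]
tool_rot: [-180.0, 0.1, 14.2]
force: [0.1, 0.8, 1.3]
grip_width: 0.0869
grasp_force: 0.0
```

```bash
python3 -m jog '[[1,0,-0.06,0.8,0],[1,0,0,0.8,0],[1,0,0,0.7,0],[1,0,0,0,0],[1,0,0,0,0],[1,0,0,0,0]]'
python3 -m jog '[[0.3,0,0,0,0],[0.3,0,0,0,0],[0,0,0,0,0],[0,0,0,0,0],[0,0,0,0,0],[0,0,0,0,0],[0,0,0,0,0]]' 30
```

```text
time_s: 3.37
tool_pos: [0.5682, -0.0836, 0.1147]
tool_rot: [180.0, -0.1, 14.2]
force: [0.6, -0.3, 0.2]
grip_width: 0.0869
grasp_force: 0.0
time_s: 3.95
tool_pos: [0.5674, -0.0835, 0.1136]
tool_rot: [180.0, 0.0, 14.2]
force: [-0.0, 0.3, 0.1]
grip_width: 0.0484
grasp_force: 0.0
```

```bash
python3 -m jog '[[0,0,0,0,0],[0,0,0,0,0],[0,0,0,0,0],[0,0,0,0,0],[0,0,0,0,0],[0,0,0,0,0]]' 30
```

```text
time_s: 4.45
tool_pos: [0.5674, -0.0835, 0.1135]
tool_rot: [180.0, 0.0, 14.2]
force: [0.2, 0.8, -0.2]
grip_width: 0.0353
grasp_force: 30.0
```

```bash
python3 -m jog '[[0,-0.25,0,-0.433,0],[0,-0.25,0,-0.433,0],[0,-0.25,0,-0.433,0],[0,0,0,0,0],[0,0,0,0,0]]'
```

```text
time_s: 4.87
tool_pos: [0.5527, -0.0878, 0.1405]
tool_rot: [179.9, -0.0, 14.1]
force: [1.0, -0.4, -0.7]
grip_width: 0.0357
grasp_force: 30.0
```

```bash
python3 -m jog '[[0,-0.25,0,-0.433,0],[0,-0.25,0,-0.433,0],[0,-0.25,0,-0.433,0],[0,-0.25,0,-0.433,0],[0,-0.25,0,-0.433,0],[0,0,0,-1,0],[0,0,0,-1,0],[0,0,0,-1,0],[0,0,0,-0.5,0],[0,0,0,0,0],[0,0,0,0,0]]'
python3 - <<'E'
from cell import read_camera
import cv2,numpy as np
t=read_camera("top")["color"];s=read_camera("scene")["color"]
k=lambda im,x,y:cv2.resize(im[y:y+110,x:x+130,::-1],None,fx=3,fy=3,interpolation=cv2.INTER_CUBIC)
cv2.imwrite("pics/a2.png",np.hstack([k(t,250,130),k(s,170,140)]))
E
```

```text
time_s: 5.78
tool_pos: [0.5284, -0.0934, 0.2529]
tool_rot: [180.0, -0.0, 14.1]
force: [-0.2, 0.5, -1.4]
grip_width: 0.0358
grasp_force: 30.0
```

View pics/a2.png

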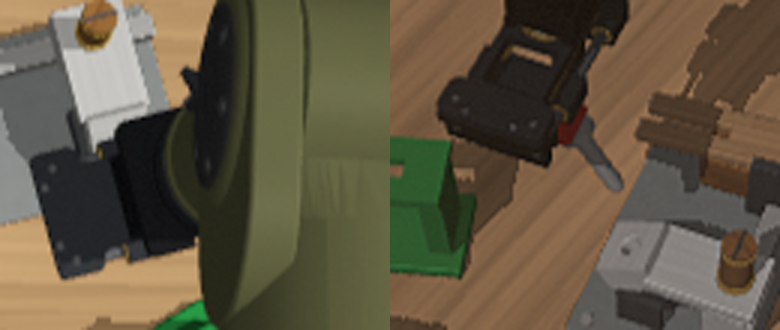

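The pin is fully out: the scene crop shows the red grip at (570,128) and the bare shank down to (612,185), still leaning, with the bore empty at (630,245). Next I carry it to the rest.

```bash
python3 -m jog '[[0,0,0,0,-0.132],[0,0,0,0,-0.132],[0,-1,0.78,0,0],[0,-1,0.78,0,0],[0,-1,0.78,0,0],[0,-1,0.78,0,0],[0,-1,0.78,0,0],[0,-1,0.78,0,0],[0,-1,0.78,0,0],[0,-1,0.78,0,0],[0,-1,0.78,0,0],[0,-1,0.78,0,0]]'
python3 -m jog '[[0,-0.75,0.6,0,0],[0,-0.75,0.6,0,0],[0,0,0,0,0],[0,0,0,0,0],[0,0,0,0,0]]'
python3 - <<'E'
from cell import read_camera,env
import cv2,numpy as np
t=read_camera("top");s=read_camera("scene");np.savez("pics/scene1.npz",**s);np.savez("pics/top1.npz",**t)
k=lambda im,x,y:cv2.resize(im[y:y+110,x:x+100,::-1],None,fx=4,fy=4,interpolation=cv2.INTER_CUBIC)
cv2.imwrite("pics/a3.png",np.hstack([k(t["color"],350,180),k(s["color"],90,180)]));print(env.get_obs()["tool_pos"])
E
```

```text
time_s: 6.88
tool_pos: [0.416, -0.3218, 0.2512]
tool_rot: [-179.9, 0.1, 26.0]
force: [-0.1, -0.1, -1.9]
grip_width: 0.0356
grasp_force: 30.0
time_s: 7.3
tool_pos: [0.4011, -0.3548, 0.2517]
tool_rot: [-179.9, 0.0, 26.1]
force: [0.7, 1.0, -1.2]
grip_width: 0.0357
grasp_force: 30.0
[ 0.40158586 -0.35455677  0.25230334]
```

View pics/a3.png

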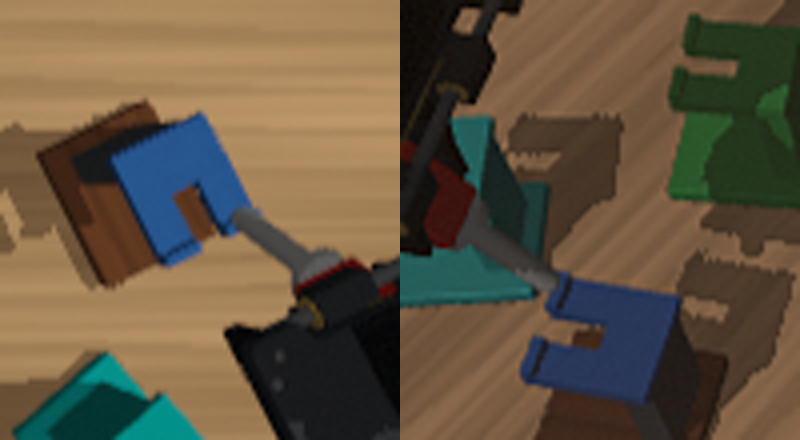

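The held pin shows clearly. Its tip is at crop (247,217) in the top view and about (548,283) in the scene view, above and in front of the notch. I'll triangulate the tip relative to the rest.

```bash
cat > tri.py <<'E'
import io,contextlib
with contextlib.redirect_stdout(io.StringIO()): from fit import *
def inrest(p):
    a=np.radians(26.04);c,s=np.cos(a),np.sin(a);return (e([[c,s],[-s,c]])@(p[:2]-e([.4507,-.3309]))*1e3).round(1)
E
python3 - <<'E'
from tri import *
P=lambda x,y,ox,oy:e([(x+.5)/4-.5+ox,(y+.5)/4-.5+oy])
for nm,a,b in(("tip",(244,216),(549,283)),("collar base",(318,268),(473,222))):
    p,r=tri(P(*a,350,180),P(b[0]-400,b[1],90,180));print(nm,p.round(4),r,inrest(p))
exp=e([.446,-.333,.1685]);print("expected px",[(proj(n,exp[None])[0]-o)*4 for n,o in(("top",[350,180]),("scene",[90,180]))])
E
```

```text
tip [ 0.4435 -0.3341  0.1697] 0.1600833950932241 [-7.9  0.3]
collar base [ 0.4187 -0.3452  0.2275] 0.17014815740292022 [-35.1   1.2]
expected px [array([239.76498416, 210.50544687]), array([153.45017759, 283.5649313 ])]
```

```bash
python3 -m jog '[[0,0,0,0.7,0],[0,0,0,0.7,0],[0,0,0,0.7,0],[0,0,0,0.7,0],[0,0,0,0.7,0],[0,0,0,0,0],[0,0,0,0,0]]' 12
python3 -m jog '[[0,0.3,0,0,0],[0,0.3,0,0,0],[0,0.3,0,0,0],[0,0.3,0,0,0],[0,0.3,0,0,0],[0,0,0,0,0]]'
```

```text
time_s: 7.98
tool_pos: [0.4011, -0.3549, 0.1824]
tool_rot: [-179.9, 0.0, 26.1]
force: [-0.5, -0.2, -1.2]
grip_width: 0.0358
grasp_force: 12.0
time_s: 8.48
tool_pos: [0.4295, -0.3419, 0.183]
tool_rot: [180.0, -0.1, 26.1]
force: [0.1, -1.6, -1.8]
grip_width: 0.0355
grasp_force: 12.0
```

```bash
python3 -m jog '[[0,0.27,0,0,0],[0,0.27,0,0,0],[0,0.27,0,0,0],[0,0.27,0,0,0],[0,0.27,0,0,0],[0,0,0,0,0],[0,0,0,0,0]]'
python3 - <<'E'
from cell import read_camera,env
import cv2,numpy as np
t=read_camera("top");s=read_camera("scene")
k=lambda im,x,y:cv2.resize(im[y:y+110,x:x+100,::-1],None,fx=4,fy=4,interpolation=cv2.INTER_CUBIC)
cv2.imwrite("pics/a4.png",np.hstack([k(t["color"],350,180),k(s["color"],90,180)]));print(env.get_obs()["tool_pos"])
E
```

```text
time_s: 9.07
tool_pos: [0.4532, -0.3302, 0.1828]
tool_rot: [-180.0, -0.1, 26.1]
force: [0.1, 0.7, -0.8]
grip_width: 0.0359
grasp_force: 12.0
[ 0.45270563 -0.3304974   0.18281078]
```

View pics/a4.png

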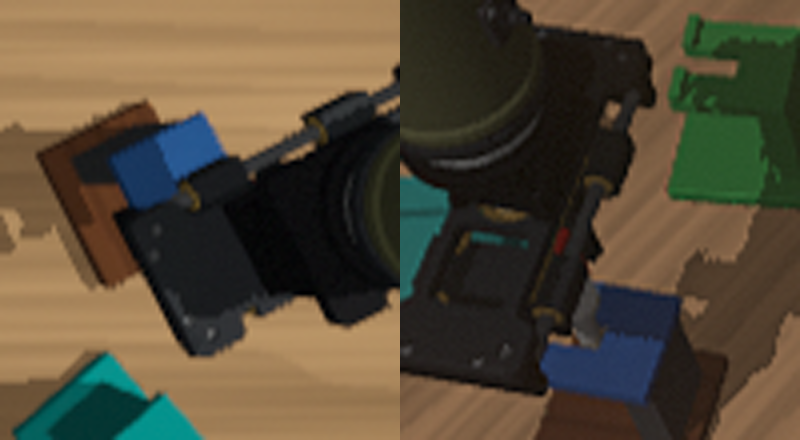

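The scene crop shows the shank at (590,315) standing in the blue notch, nearly upright under the jaws, with the collar still above the shelf. Now I lower it.

```bash
python3 -m jog '[[0,-0.12,0,0,0],[0,0,0,0.4,0],[0,0,0,0.4,0],[0,0,0,0.4,0],[0,0,0,0.4,0],[0,0,0,0,0],[0,0,0,0,0],[0,0,0,0,0]]'
python3 -m jog '[[0,0,0,0.15,0],[0,0,0,0.1,0],[0,0,0,0,0],[0,0,0,0,0]]'
```

```text
time_s: 9.83
tool_pos: [0.4502, -0.3321, 0.1509]
tool_rot: [180.0, -0.0, 26.0]
force: [-0.9, 1.0, -0.4]
grip_width: 0.0361
grasp_force: 12.0
time_s: 10.17
tool_pos: [0.4499, -0.332, 0.1458]
tool_rot: [-180.0, 0.0, 26.0]
force: [0.5, -0.2, -0.9]
grip_width: 0.0359
grasp_force: 12.0
```

```bash
python3 -m jog '[[0,0,0,0.1,0],[0,0,0,0,0],[0,0,0,0,0]]'
python3 -m jog '[[0,0,0,0.1,0],[0,0,0,0,0],[0,0,0,0,0]]'
python3 -m jog '[[0,0,0,0.1,0],[0,0,0,0,0],[0,0,0,0,0]]'
```

```text
time_s: 10.42
tool_pos: [0.4499, -0.332, 0.1438]
tool_rot: [-180.0, 0.0, 26.0]
force: [-0.2, -0.3, -1.0]
grip_width: 0.0358
grasp_force: 12.0
time_s: 10.67
tool_pos: [0.4504, -0.3321, 0.1428]
tool_rot: [179.9, -0.0, 26.0]
force: [-1.6, 1.3, 5.3]
grip_width: 0.036
grasp_force: 12.0
time_s: 10.92
tool_pos: [0.4508, -0.3319, 0.142]
tool_rot: [179.9, -0.1, 26.0]
force: [-2.6, 3.3, 12.0]
grip_width: 0.0361
grasp_force: 12.0
```

```bash
python3 -m jog '[[0.5,0,0,-0.05,0],[0.5,0,0,0,0],[0.5,0,0,0,0],[0.6,0,0,0,0],[0.8,0,0,0,0],[0.8,0,0,0,0],[0.8,0,0,0,0],[0.8,0,0,0,0]]'
python3 -m jog '[[0.8,0,0,-0.5,0],[0.8,0,0,-1,0],[0.8,0,0,-1,0],[0.8,0,0,-1,0],[0.8,0,0,-1,0],[0.8,0.5,-1,-0.5,0],[0.8,1,-1,0,0],[0.8,1,-1,0,0],[0.8,1,-1,0,0],[0.8,1,-1,0,0],[0.8,1,-1,0,0],[0.8,1,-1,0,0]]'
python3 - <<'E'
from cell import read_camera,env
import cv2,numpy as np
t=read_camera("top");s=read_camera("scene")
k=lambda im,x,y:cv2.resize(im[y:y+80,x:x+65,::-1],None,fx=6,fy=6,interpolation=cv2.INTER_CUBIC)
cv2.imwrite("pics/a5.png",np.hstack([k(t["color"],355,190),k(s["color"],115,225)]));print(env.get_obs()["tool_pos"])
E
```

```text
time_s: 11.58
tool_pos: [0.45, -0.332, 0.1407]
tool_rot: [-180.0, 0.0, 26.0]
force: [0.3, -0.2, -0.5]
grip_width: 0.0665
grasp_force: 0.0
time_s: 12.58
tool_pos: [0.5058, -0.1479, 0.2419]
tool_rot: [179.9, -0.0, 26.0]
force: [0.1, 0.5, -0.4]
grip_width: 0.0695
grasp_force: 0.0
[ 0.50725915 -0.14297307  0.24208522]
```

View pics/a5.png

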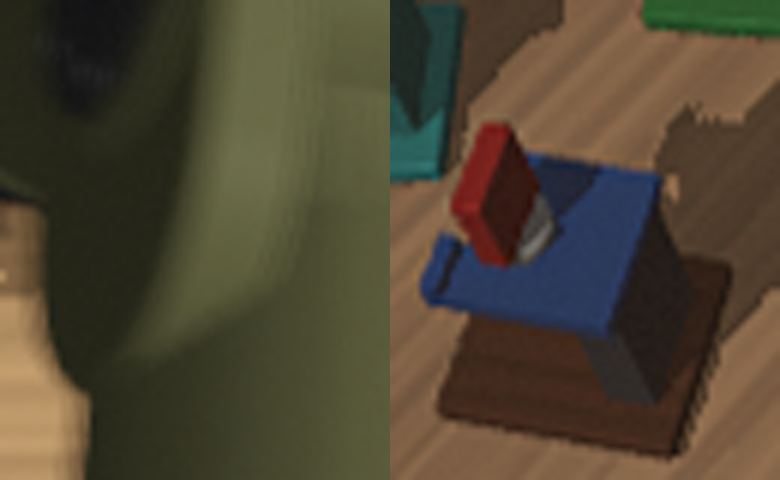

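The scene crop shows the pin standing in the notch: grip cap at (452,205)–(495,122), lower grip corner at (500,265), collar at (537,230) on the shelf. I'll check the tilt by projecting the upright model.

```bash
python3 - <<'E'
from tri import *
a=np.radians(26.04);c,s=np.cos(a),np.sin(a)
for th in(0,10,20):
  t=np.radians(th)   # lean towards -x of rest about seat
  for nm,p in(("cap -x+y 495,122",(-6,18,56)),("cap -x-y 452,205",(-6,-18,56)),("cap +x+y 512,126",(6,18,56)),("cap +x-y 482,212",(6,-18,56)),("low +x-y 502,265",(6,-18,6)),("low +x+y 542,190",(6,18,6))):
    x=p[0]*np.cos(t)-p[2]*np.sin(t);z=p[2]*np.cos(t)+p[0]*np.sin(t)
    w=e([.4507+(c*x-s*p[1])/1e3,-.3309+(s*x+c*p[1])/1e3,.110+z/1e3])
    print(th,nm,((proj("scene",w[None])[0]-[115,225]+.5)*6-.5+[390,0]).round())
E
```

```text
0 cap -x+y 495,122 [489. 117.]
0 cap -x-y 452,205 [454. 206.]
0 cap +x+y 512,126 [521. 122.]
0 cap +x-y 482,212 [487. 211.]
0 low +x-y 502,265 [518. 270.]
0 low +x+y 542,190 [550. 184.]
10 cap -x+y 495,122 [465. 115.]
10 cap -x-y 452,205 [430. 204.]
10 cap +x+y 512,126 [495. 118.]
10 cap +x-y 482,212 [460. 207.]
10 low +x-y 502,265 [515. 269.]
10 low +x+y 542,190 [547. 182.]
20 cap -x+y 495,122 [443. 116.]
20 cap -x-y 452,205 [408. 204.]
20 cap +x+y 512,126 [470. 116.]
20 cap +x-y 482,212 [435. 204.]
20 low +x-y 502,265 [511. 267.]
20 low +x+y 542,190 [543. 181.]
```

The grip matches the upright model to within about 1 px. Now the carriage.

```bash
python3 -m jog '[[0.8,0,0,0,0.13],[0.8,0,0,0,0.13],[0.8,1,-0.24,0,0],[0.8,1,-0.24,0,0],[0.8,1,-0.24,0,0],[0.8,1,-0.24,0,0],[0.8,1,-0.24,0,0],[0.8,1,-0.24,0,0],[0.8,1,-0.24,0,0],[0.8,1,-0.24,0,0],[0.8,1,-0.24,0,0],[0.8,0,0,0,0]]'
python3 -m jog '[[0.8,0,0,0,0],[0.8,0,0,0,0],[0.8,0,0,0,0]]'
```

```text
time_s: 13.68
tool_pos: [0.6714, -0.0602, 0.2406]
tool_rot: [-179.9, -0.1, 14.5]
force: [-1.1, 0.7, 0.1]
grip_width: 0.0695
grasp_force: 0.0
time_s: 13.93
tool_pos: [0.6685, -0.064, 0.2412]
tool_rot: [179.9, 0.0, 14.3]
force: [0.2, -0.3, 1.1]
grip_width: 0.0692
grasp_force: 0.0
```

```bash
python3 -m jog '[[0.8,0.33,-0.31,0,0],[0.8,0,0,1,0],[0.8,0,0,1,0],[0.8,0,0,1,0],[0.8,0,0,1,0],[0.8,0,0,1,0],[0.8,0,0,0.9,0],[0.8,0,0,0,0],[0.8,0,0,0,0],[0.8,0,0,0,0]]'
python3 -m jog '[[0,0,0,0,0],[0,0,0,0,0],[0,0,0,0,0],[0,0,0,0,0],[0,0,0,0,0],[0,0,0,0,0],[0,0,0,0,0],[0,0,0,0,0],[0,0,0,0,0],[0,0,0,0,0],[0,0,0,0,0]]' 25
```

```text
time_s: 14.77
tool_pos: [0.6747, -0.055, 0.1243]
tool_rot: [180.0, -0.1, 14.3]
force: [-0.3, -0.1, 0.3]
grip_width: 0.0696
grasp_force: 0.0
time_s: 15.68
tool_pos: [0.674, -0.0554, 0.1228]
tool_rot: [180.0, -0.0, 14.3]
force: [-0.2, -0.9, -0.4]
grip_width: 0.0273
grasp_force: 25.0
```

Gripped (28 mm). Slide along the fixture's +y, which is the tool's -y.

```bash
python3 -m jog '[[0,0,-0.4,0,0],[0,0,-0.4,0,0],[0,0,-0.4,0,0],[0,0,-0.4,0,0],[0,0,-0.4,0,0],[0,0,-0.4,0,0],[0,0,-0.4,0,0],[0,0,-0.4,0,0],[0,0,-0.4,0,0],[0,0,0,0,0],[0,0,0,0,0]]'
```

```text
time_s: 16.6
tool_pos: [0.6552, 0.018, 0.1228]
tool_rot: [-179.8, 0.0, 14.5]
force: [-1.4, 3.2, 1.4]
grip_width: 0.0273
grasp_force: 25.0
```

```bash
python3 -m jog '[[0,0,-0.15,0,0],[0,0,-0.15,0,0],[0,0,0,0,0],[0,0,0,0,0],[0,0,0,0,0]]'
python3 -m jog '[[0,0,-0.1,0,0],[0,0,-0.1,0,0],[0,0,0,0,0],[0,0,0,0,0],[0,0,0,0,0]]'
```

```text
time_s: 17.02
tool_pos: [0.6547, 0.0199, 0.1228]
tool_rot: [180.0, 0.0, 14.3]
force: [-1.2, -1.9, 0.7]
grip_width: 0.0272
grasp_force: 25.0
time_s: 17.43
tool_pos: [0.6543, 0.0216, 0.1228]
tool_rot: [179.8, -0.0, 14.2]
force: [1.7, -5.7, -0.7]
grip_width: 0.0277
grasp_force: 25.0
```

```bash
python3 -m jog '[[0,0,-0.15,0,0],[0,0,0,0,0],[0,0,0,0,0],[0,0,0,0,0]]'
python3 -m jog '[[0,0,-0.15,0,0],[0,0,0,0,0],[0,0,0,0,0],[0,0,0,0,0]]'
```

```text
time_s: 17.77
tool_pos: [0.6542, 0.0217, 0.1228]
tool_rot: [179.6, -0.0, 14.1]
force: [3.2, -10.2, -1.1]
grip_width: 0.0274
grasp_force: 25.0
time_s: 18.1
tool_pos: [0.6542, 0.0218, 0.1228]
tool_rot: [179.4, -0.1, 14.0]
force: [4.9, -14.5, -1.0]
grip_width: 0.0276
grasp_force: 25.1
```

```bash
python3 -m jog '[[0,0,0.2,0,0],[0,0,0,0,0],[0.7,0,0,0,0],[0.7,0,0,0,0],[0.7,0,0,0,0],[0.7,0,0,0,0],[0.7,0,0,0,0],[0.7,0,0,0,0],[0.7,0,0,0,0]]'
python3 -m jog '[[0.7,0,0,-1,0],[0.7,0,0,-1,0],[0.7,0,0,-1,0],[0.7,0,0,-1,0],[0.7,0,0,-1,0],[0.7,0,0,-1,0],[0.7,0,-1,0,0],[0.7,0,-1,0,0],[0.7,0,-1,0,0],[0.7,0,-1,0,0],[0.7,0,-1,0,0],[0.7,0,-1,0,0]]'
python3 -m jog '[[0.7,0,-1,0,0],[0.7,0,-1,0,0],[0.7,0,-1,0,0],[0.7,0,-1,0,0],[0.7,0,0,0,0],[0.7,0,0,0,0]]'
python3 - <<'E'
from tri import *
from cell import read_camera
W=[]
a=np.radians(26.04);c,s=np.cos(a),np.sin(a)
b=np.radians(14.2);cb,sb=np.cos(b),np.sin(b)
for n in("top","scene"):
    d=read_camera(n);z=d["range_z"];v,u=np.indices(z.shape)
    p=np.stack([u,v,np.ones_like(u)],-1)@np.linalg.inv(d["mtx"]).T*z[...,None]
    w=p@d["world_from_camera"][:3,:3].T+d["world_from_camera"][:3,3]
    col=d["color"].astype(int);r=w-[.4507,-.3309,0]
    x=(c*r[...,0]+s*r[...,1])*1e3;y=(-s*r[...,0]+c*r[...,1])*1e3;Z=w[...,2]*1e3
    red=(col[...,0]>2.2*col[...,1])&(abs(x)<60)&(abs(y)<50)&(Z>100)&(z>0)
    print(n,"red",red.sum())
    for lo,hi in((116,130),(130,145),(145,158),(162,170)):
        m=red&(Z>lo)&(Z<hi); print(lo,hi,m.sum(),x[m].mean().round(1),y[m].mean().round(1),Z[m].max().round(1) if m.any() else "")
    r=w-[.6103,-.0105,0];x=(cb*r[...,0]+sb*r[...,1])*1e3;y=(-sb*r[...,0]+cb*r[...,1])*1e3
    m=(abs(x-50)<30)&(abs(y)<110)&(Z>138)&(Z<150)&(z>0);print("clamp top",m.sum(),x[m].mean(),y[m].mean())
    m=(abs(x-5)<20)&(abs(y)<110)&(Z>86)&(Z<93)&(z>0);print("carriage top y",np.percentile(y[m],[2,50,98]))
E
```

```text
time_s: 18.85
tool_pos: [0.653, 0.0271, 0.1228]
tool_rot: [-180.0, 0.0, 14.4]
force: [0.0, 0.4, 0.0]
grip_width: 0.0593
grasp_force: 0.0
time_s: 19.85
tool_pos: [0.623, 0.1438, 0.2429]
tool_rot: [-180.0, -0.0, 14.3]
force: [0.6, 0.1, -0.4]
grip_width: 0.061
grasp_force: 0.0
time_s: 20.35
tool_pos: [0.6028, 0.2218, 0.2429]
tool_rot: [-180.0, 0.0, 14.5]
force: [0.0, -0.6, -0.1]
grip_width: 0.0607
grasp_force: 0.0
top red 161
116 130 20 2.8 6.5 129.7
130 145 25 2.7 6.0 145.0
145 158 25 2.9 5.0 157.9
162 170 84 -0.9 2.0 169.4
clamp top 119 48.22075258824471 22.318089363986005
carriage top y [-6.58492738 22.07749455 50.74062685]
scene red 154
116 130 32 0.9 -5.8 129.8
130 145 18 0.3 -9.8 144.8
145 158 18 -0.1 -11.5 157.7
162 170 77 -2.0 -3.0 169.8
clamp top 102 49.26287870702144 18.49456037639313
carriage top y [-9.93947977 18.59590475 48.67791894]
```

```bash
python3 -c "
from cell import env
print(env.sign_off())"
```

```text
the job is handed in; nothing more can be done
None
```

The lock pin hangs upright in the blue rest's notch, let go. The carriage was then pushed home against the stop, and the job was handed in after about 20.4 s of robot time. The final depth check put the pin about 2 mm from the seat and the carriage centre at about y = 20 mm (80 mm travel), but no verdict came back.

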